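# Weigh the specimen basket in air, then hang it on the stand

## Task

The perforated steel basket is lying on its side on the bench. Stand it upright in the middle of the balance's blue pan and let go of it for a good second so that it can be weighed, then pick it up by its handle and hang it by the handle on the red hook of the stand, hanging freely and still. Leave the two tins and the white bowl where they are.

Things in the scene. Friction and masses are not known exactly. Their poses are not given: they have to be found in the camera images.
- basket: Open square basket of perforated steel, 54 x 54 x 56 mm high, walls 3 mm, 0.2 to 0.4 kg, with a rigid handle over its mouth (see bail_top). Origin: centre of the floor's underside; +z points out of the mouth. It starts lying on its -x face, origin 27 mm up, mouth and handle pointing away from the robot (+x), give or take 35 degrees.
- bail_top (a point): Centre of the handle's orange round bar (8 mm diameter) at its middle, highest point: 0, 0, 128 mm in the basket's frame. From there the bar slopes along y to z = 116 mm at two flat straps on the outsides of the +y and -y walls: each 12 mm wide in x, 4 mm thick, from z = 34 to 116 mm, 62 mm over their outsides, 54 mm between.
- balance: White bench balance, fixed, 260 mm deep, 180 mm wide; its body is 48 mm high and carries a raised square blue pan. Origin: on the bench under the pan's centre; -x is the front with the display (175 mm from the origin), +x the back (85 mm).
- pan (a point): Centre of the top face of the flat blue pan, 150 x 150 mm, level, 60 mm above the bench; it does not give way.
- stand: Fixed hanging stand: grey base 14 mm thick (x from -50 to 100 mm, 130 mm wide), an upright steel rod of 16 mm diameter, 229 mm high, at x = 68 mm, and a red hook running from the rod's top along -x. Origin: on the bench under the hook's seat; z up.
- hook_seat (a point): Middle of the hook's seat, on the centre line of the red bar (10 mm diameter), 205 mm above the bench. In the stand's frame that line comes down from x = 68, z = 227 mm to x = 12, is level at 205 mm to x = -10 and turns up to the free tip at x = -30, z = 220 mm (plus a 5 mm round end). Nothing is above the hook.
- tin_a: Bystander: round aluminium moisture tin, 56 mm diameter, 42 mm high; origin centre of its underside.
- tin_b: Bystander: round aluminium moisture tin like the other, 56 mm diameter, 42 mm high; origin centre of its underside.
- bowl: Bystander: white bowl, 100 mm across the rim, 55 mm high; origin centre of its underside.
There are look-alikes about, which are no part of the job. There is more than one size of the basket; the job needs the smallest. Several things have the shape of the stand; the one meant has the colours described above.

How it is judged:
On the way:
1. the basket stands upright and still near the middle of the blue pan (within 55 mm of its centre), not touched by the robot, for 0.8 s (horizontal distance between basket and pan below 0.055 m and z of basket in the frame of pan between -0.005 and 0.006 m and angle between basket's own z axis and vertical below 0.1 rad and linear speed of basket below 0.02 m/s and contact force between basket and the arm below 0.05 N and contact force between basket and the fingers below 0.05 N), for 0.8 s.
At the end, for the whole second after the job is handed in: The basket hangs by its handle bar on the red hook, carried by the stand: the middle of the bar lies over the hook (30 mm towards the tip to 60 mm towards the rod from the seat, within 25 mm to either side, 0 to 35 mm above the seat's centre line), upright within 0.3 rad and at rest (x of bail_top in the frame of stand between -0.03 and 0.06 m and y of bail_top in the frame of stand between -0.025 and 0.025 m and z of bail_top in the frame of hook_seat between 0 and 0.035 m and angle between basket's own z axis and vertical below 0.3 rad and contact force between basket and stand above 0.5 N and linear speed of basket below 0.03 m/s and angular speed of basket below 0.4 rad/s); the robot touches nothing.
It fails at once if a tin or the bowl is moved by more than 30 mm (distance of any of tin_a, tin_b, bowl from where it was at the start of the episode above 0.03 m).
It also fails if it takes over 72 s, if anything falls off the work surface, if the arm or the gripper's body presses on something with over 40 N, if the wrist force passes 120 N, or if a joint passes its speed limit or range.

## Robot

A 7-joint arm with a two-finger parallel gripper is mounted at the origin on the work surface. World frame = base frame: x ahead of the robot, y to its left, z up, the work surface at z = 0. Lengths are in m, angles in rad, forces in N, time in s.
With the tool pointing down it reaches from about 0.425 to 0.95 m from the base axis. Payload 4.7 kg.
Tool frame: the origin (TCP) lies between the finger pads; the fingertips stand 25 mm ahead of it and the grasp point (between the pads) lies 6 mm ahead of it; z points along the fingers, y is the line along which they close (so a half turn about z gives the same grasp; the last joint's range is limited). The gripper opens to 85 mm and grips with 20 to 120 N. Pads are 22 mm wide; open, the fingers measure 114 mm over their backs; the gripper's body (76 mm by 85 mm) begins 54 mm behind the grasp point. The pads swing forward as they close: fully open they stand 13 mm farther back than shut.
Start: joints at [1.205, 0.469, -0.049, 1.532, 0.024, 1.141, -0.082], TCP at [0.223, -0.637, 0.223] pointing down, gripper open.
Joint ranges: [-2.59, 2.59], [-0.33, 1.99], [-1.39, 1.29], [0.1, 2.45], [-1.04, 4.18], [0.21, 1.99], [-2.66, 2.66]. Speed limits (rad/s): [2.57, 2.57, 3.14, 3.14, 3.14, 3.14, 3.14].

## Interface

Orientations are given as a 3x3 rotation matrix whose columns are the frame's x, y, z axes.
In Python, from rig import * gives the robot as it stands. Calls block until the motion is done:
- movep(position, orientation): joint-space move of the TCP to a pose.
- move_l(position, attitude=None, feed=0.15, until_force=None): straight line of the TCP; attitude=None keeps the orientation; feed is the mean speed in m/s. With until_force (N) it stops when the force on the tool has changed by that much, and returns True; else False.
- move_joints(angles): joint-space move.
- command_gripper(opening, newtons=None): finger opening in m; newtons is the grip in N (None keeps the last); returns when the fingers have stopped.
- sleep(seconds).
- inverse_kinematics(position, orientation): joint angles nearest the present ones, or None.
- sense(): the state.
- camera(name): name is "side" or "top"; returns (picture, depth): 480x640x3 uint8, red, green, blue; 480x640 float32, m along the optical axis (not along the pixel's ray), 0 where there is no reading.
- camera_params(name): a dict with "K" (3x3 intrinsics, pixels), "position" and "rotation" of the camera in the world. Camera axes: x right, y down, z forward; pixel columns grow to the right and rows downward; lengths in m; the calibration is good to about 2 mm. A picture is of the moment at which its call begins. camera_params takes no time and is no camera call.
A pose or a line that the arm cannot do raises Unreachable and nothing moves.
- finish_job(): hands the job in; it is judged then, once.
The state is a dict: "time_s": time; "joint_pos": joint angles; "qd": joint speeds; "joint_efforts": joint torques, N m; "position": TCP position; "tcp_rot": TCP orientation; "wrist_force": force on the tool from outside, world axes, zero at the start; "ft_torque": the same for the moment, N m; "finger_gap": finger opening in m; "gripper_force": force on a finger pad.
Only numpy, scipy, OpenCV 4.12 (cv2) and the standard library are available. Lean on these libraries where they do the work, as an engineer would, in place of code of your own. Each camera call takes 0.05 s, during which the arm holds its last target. There are 200 camera calls.

## Working session

There is one attempt and no reset: what is moved stays moved. The work goes in short steps, each a Python script; the robot and the scene stay as the last script left them, time stands still between calls to the robot, and variables do not carry over. Pictures are saved under pics/ and viewed, at most 11 in all, crops included, and the job is handed in when it is done.

```bash
mkdir -p pics; ls; python3 - <<'E'
from rig import *
import cv2,numpy as np
for n in("top","side"):
    p,d=camera(n); cv2.imwrite(f"pics/{n}0.png",p[:,:,::-1]); np.savez(f"{n}0.npz",p=p,d=d)
    c=camera_params(n); print(n,c["K"].tolist(),np.round(c["position"],3),np.round(c["rotation"],3).tolist())
print(sense()["time_s"],sense()["tcp_rot"])
E
```

```text
pics
top [[521.3048533140849, 0.0, 320.32350805932947], [0.0, 521.3048533140849, 245.7782193896126], [0.0, 0.0, 1.0]] [ 0.424 -0.081  1.6  ] [[0.025, -0.991, 0.13], [-1.0, -0.027, -0.009], [0.012, -0.13, -0.991]]
side [[451.880425402966, 0.0, 320.191119554816], [0.0, 451.880425402966, 238.78019675085994], [0.0, 0.0, 1.0]] [0.543 0.731 0.751] [[-0.997, -0.057, 0.057], [-0.08, 0.602, -0.795], [0.011, -0.797, -0.604]]
0.1 [[ 9.43807719e-01  3.30494458e-01 -6.34486341e-04]
 [ 3.30495063e-01 -9.43806261e-01  1.66009306e-03]
 [-5.01806252e-05 -1.77650325e-03 -9.99998421e-01]]
```

View pics/top0.png

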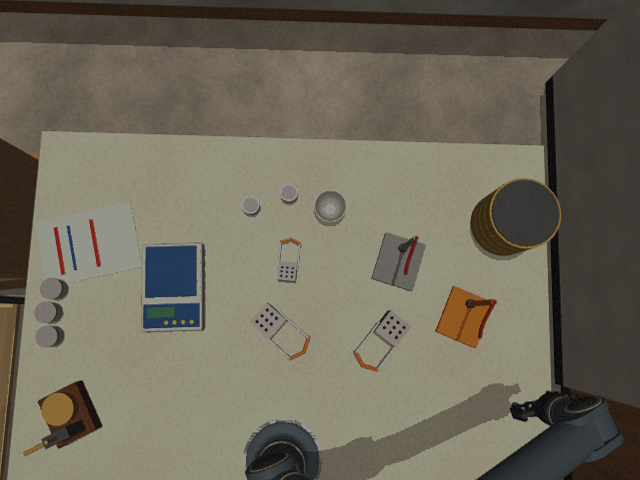

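View pics/side0.png

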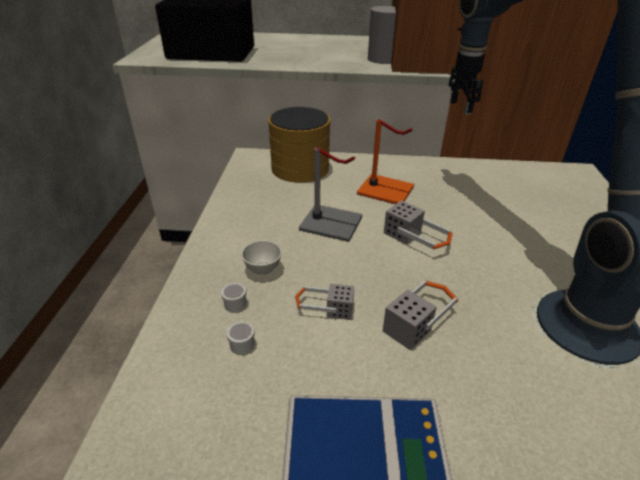

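The top view shows three baskets: a small one at (288,262) and larger ones at (280,330) and (382,340). There are two stands: grey with a red hook at (400,260), and all orange at (466,316). By the description I choose the smallest basket at (288,262) and the grey stand. The balance pan is at (171,271), the tins at (251,206) and (289,193), and the bowl at (330,207). I'll measure these and check with a close crop.

```bash
cat > h.py <<'E'
import cv2,numpy as np
from rig import *
def cloud(n,pd=None):
    p,d=pd if pd else camera(n); c=camera_params(n); K=c["K"]
    v,u=np.mgrid[:480,:640]
    r=np.stack([(u-K[0][2])/K[0][0],(v-K[1][2])/K[1][1],np.ones(u.shape)],-1)*d[...,None]
    return p,r@np.array(c["rotation"]).T+np.array(c["position"]),cv2.cvtColor(p,cv2.COLOR_RGB2HSV)
def box(m,u0,u1,v0,v1):
    o=np.zeros_like(m); o[v0:v1,u0:u1]=m[v0:v1,u0:u1]; return o
def plane(n,px,z):
    c=camera_params(n); R=np.array(c["rotation"]);o=np.array(c["position"])
    px=np.atleast_2d(np.array(px,float)); r=np.c_[px,np.ones(len(px))]@np.linalg.inv(np.array(c["K"])).T@R.T
    return (o+r*((z-o[2])/r[:,2:]))[:,:2]
E
python3 - <<'E'
from h import *
z=np.load("top0.npz"); p,P,H=cloud("top",(z["p"],z["d"]))
Z=P[...,2]; h,s,v=H[...,0],H[...,1],H[...,2]
rr=lambda a:[np.round(x,4) if np.isscalar(x) else np.round(x,4).tolist() for x in cv2.minAreaRect(a.astype(np.float32))]
print("bench z",np.median(Z[280:300,330:350]))
pan=box((h>95)&(h<125)&(s>120),140,205,240,300); vv,uu=np.nonzero(pan)
print("pan",np.median(Z[pan]),rr(plane("top",np.c_[uu,vv],.06)))
org=box((h<20)&(s>120),270,310,232,262); vv,uu=np.nonzero(org); print("bail n",org.sum(),np.median(Z[org]),rr(plane("top",np.c_[uu,vv],.027)),plane("top",np.c_[uu,vv],.027).mean(0))
for lo,hi in((.042,.07),(.012,.042)):
    b=box((Z>lo)&(Z<hi),270,310,232,292); print("basket",lo,b.sum(),np.median(Z[b]),rr(P[b][:,:2]),P[b][:,:2].mean(0))
red=box(((h<8)|(h>172))&(s>130),370,430,225,290); vv,uu=np.nonzero(red); q=P[red]
print("hook",red.sum(),rr(q[:,:2]))
for i in np.argsort(vv)[::12]: print(uu[i],vv[i],np.round(q[i],3))
b=box((Z>.006)&(Z<.022),365,430,225,300); print("base",b.sum(),rr(P[b][:,:2]))
for nm,w in(("tinb",(238,264,194,220)),("tina",(277,301,181,205)),("bowl",(312,348,188,226))):
    b=box((Z>.03),*w); print(nm,P[b].mean(0).round(3),P[b].max(0).round(3))
a=cv2.resize(p[225:295,265:345],None,fx=5,fy=5,interpolation=cv2.INTER_CUBIC);c=cv2.resize(p[225:295,360:440],None,fx=5,fy=5,interpolation=cv2.INTER_CUBIC)
cv2.imwrite("pics/crop.png",np.hstack([a,c])[:,:,::-1])
E
```

```text
bench z 0.0006321362124582786
pan 0.06049520216631099 [[0.5388, 0.3466], [0.146, 0.1465], np.float64(3.2358)]
bail n 51 0.030727425590550306 [[0.6448, -0.0026], [0.0612, 0.0142], np.float64(87.4206)] [ 0.64375688 -0.00289047]
basket 0.042 349 0.05435783211758061 [[0.5507, 0.003], [0.0541, 0.0563], np.float64(86.2576)] [0.5500034  0.00280349]
basket 0.012 150 0.03212148496500411 [[0.5869, 0.0005], [0.0623, 0.1291], np.float64(85.9811)] [ 0.60935064 -0.0028847 ]
hook 121 [[0.5846, -0.3328], [0.009, 0.1036], np.float64(73.4422)]
415 237 [ 0.634 -0.345  0.229]
414 241 [ 0.624 -0.343  0.226]
415 244 [ 0.616 -0.345  0.226]
412 248 [ 0.606 -0.339  0.219]
410 252 [ 0.595 -0.333  0.22 ]
411 255 [ 0.587 -0.337  0.214]
408 259 [ 0.576 -0.329  0.215]
406 263 [ 0.565 -0.323  0.215]
407 266 [ 0.558 -0.327  0.21 ]
406 270 [ 0.546 -0.322  0.222]
405 274 [ 0.535 -0.319  0.228]
base 1970 [[0.5901, -0.3338], [0.2288, 0.1985], np.float64(1.5117)]
tinb [0.743 0.118 0.071] [0.776 0.15  1.6  ]
tina [0.789 0.006 0.054] [0.819 0.033 1.6  ]
bowl [ 0.756 -0.122  0.061] [ 0.799 -0.072  1.6  ]
```

View pics/crop.png

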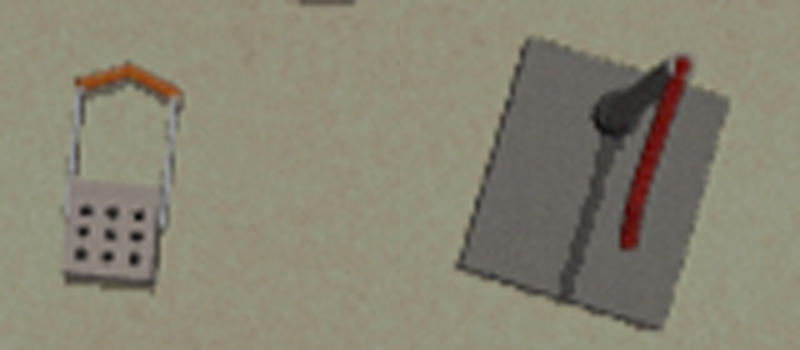

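The crop confirms it: the left basket has a 54x56 mm footprint, so it is the small one. The right stand is grey with a red hook, its tip at top-image pixel (405,274).

Plan:
1. Grip the straps across y near basket z=75 mm.
2. Turn the basket upright, which leaves the tool horizontal, and set it on the pan.
3. Regrip and hang it.

First I'll scan IK for reachability.

```bash
cat >> h.py <<'E'
def ori(psi,t,flip=1):  # heading psi, t = angle below horizontal (deg)
    psi,t=np.radians([psi,t]); zt=np.array([np.cos(t)*np.cos(psi),np.cos(t)*np.sin(psi),-np.sin(t)])
    y=flip*np.array([-np.sin(psi),np.cos(psi),0]); return np.c_[np.cross(y,zt),y,zt]
AX=np.radians(-3.74); D=np.array([np.cos(AX),np.sin(AX),0]); ORG=np.array([.5228,.0048,.027])
PAN=np.array([.5388,.3466,.06]); SX=np.array([np.cos(np.radians(-16.56)),np.sin(np.radians(-16.56)),0]); SEAT=np.array([.5688,-.3281,.205])
GZ=.075
def tcp(g,R): return np.array(g)-.0*R[:,2]   # grasp at TCP (pads ~6 mm back at 62 mm opening)
E
python3 - <<'E'
from h import *
def ik(g,R):
    try: return inverse_kinematics(g,R)
    except Exception as e: return None
G=ORG+GZ*D
for f in(1,-1):
    for t in(60,75,90,105,120,135): # angle: 90=down, >90 points back to robot
        q=ik(G,ori(-3.74,t,f)); print("lie",f,t,None if q is None else np.round(q,2))
for nm,g,hs in(("pan",PAN+[0,0,GZ],range(-90,151,20)),("panhi",PAN+[0,0,GZ+.1],range(-90,151,20)),("hook",SEAT+[0,0,.009-.128+GZ],(-16.56,)),("hookhi",SEAT-.1*SX+[0,0,.04-.128+GZ],(-16.56,))):
    for f in(1,-1):
        for t in(0,15,30,45):
            print(nm,f,t,[(h,np.round(q,2).tolist() if nm[0]=='h' else '') for h in hs if (q:=ik(g,ori(h,t,f))) is not None])
E
```

```text
lie 1 60 [ 0.65  0.72 -0.99  2.22  1.79  0.64 -0.17]
lie 1 75 [ 0.41  0.59 -0.65  2.05  0.9   0.5   0.62]
lie 1 90 [ 0.47  0.71 -0.76  1.85  0.65  0.85  0.89]
lie 1 105 [ 0.44  0.83 -0.76  1.65  0.51  1.16  1.02]
lie 1 120 [ 0.4   0.97 -0.77  1.45  0.44  1.47  1.06]
lie 1 135 [ 0.36  1.12 -0.78  1.25  0.4   1.76  1.07]
lie -1 60 [ 0.07  0.49 -0.23  2.25  2.09  0.22  2.5 ]
lie -1 75 [ 0.04  0.5  -0.17  2.07  0.38  0.34 -2.08]
lie -1 90 [ 0.14  0.59 -0.28  1.87  0.24  0.71 -1.92]
lie -1 105 [ 0.13  0.71 -0.27  1.67  0.15  1.05 -1.83]
lie -1 120 [ 0.09  0.84 -0.22  1.47  0.08  1.37 -1.77]
lie -1 135 [ 0.05  0.98 -0.16  1.28  0.02  1.67 -1.73]
pan 1 0 [(-90, ''), (-70, ''), (-50, ''), (-30, ''), (-10, ''), (10, ''), (50, ''), (70, ''), (90, ''), (110, ''), (130, ''), (150, '')]
pan 1 15 [(-90, ''), (-70, ''), (-50, ''), (-30, ''), (-10, ''), (10, ''), (50, ''), (70, ''), (90, ''), (110, ''), (130, ''), (150, '')]
pan 1 30 [(-90, ''), (-70, ''), (-50, ''), (-30, ''), (-10, ''), (10, ''), (30, ''), (50, ''), (70, ''), (90, ''), (110, ''), (130, ''), (150, '')]
pan 1 45 [(-90, ''), (-70, ''
[... 1737 characters left out ...]
 ''), (70, ''), (90, ''), (110, ''), (130, ''), (150, '')]
hook 1 0 [(-16.56, [0.49, 0.81, 0.14, 2.44, 3.44, 1.69, -1.64])]
hook 1 15 [(-16.56, [1.52, 1.0, -1.19, 2.38, 3.12, 0.94, -0.63])]
hook 1 30 [(-16.56, [1.5, 0.73, -1.17, 2.3, 2.77, 0.6, -0.6])]
hook 1 45 [(-16.56, [1.45, 0.6, -1.15, 2.17, 1.95, 0.34, 0.05])]
hook -1 0 [(-16.56, [0.49, 0.81, 0.14, 2.44, 3.44, 1.69, 1.5])]
hook -1 15 [(-16.56, [1.52, 1.0, -1.19, 2.38, 3.12, 0.94, 2.51])]
hook -1 30 [(-16.56, [1.5, 0.73, -1.17, 2.3, 2.77, 0.6, 2.54])]
hook -1 45 [(-16.56, [0.59, 0.32, -0.05, 2.21, 3.98, 0.22, 0.93])]
hookhi 1 0 []
hookhi 1 15 []
hookhi 1 30 []
hookhi 1 45 []
hookhi -1 0 []
hookhi -1 15 []
hookhi -1 30 []
hookhi -1 45 []
```

A horizontal approach isn't reachable at the hook, so I'll split the job. To stand the basket up I'll use a tilted strap grasp, 120° when lying and 30° below horizontal at the pan. To hang it I'll use a tool-down grasp astride the handle.

```bash
python3 - <<'E'
from h import *
s=sense(); p=np.array(s["position"]); move_l(p+[0,0,.2],feed=.3)
R=ori(-3.74,120,-1); G=ORG+GZ*D+[0,0,.001]
movep(G+[0,0,.36],R); move_l(G+[0,0,.08],feed=.25)
print(move_l(G,feed=.08,until_force=8), sense()["position"])
command_gripper(0,80); s=sense(); print(s["finger_gap"],s["gripper_force"],s["time_s"])
move_l(G+[0,0,.2],feed=.12); s=sense(); print(s["finger_gap"],s["wrist_force"],s["joint_pos"])
for n in("side","top"):
    pic,d=camera(n); cv2.imwrite(f"pics/{n}1.png",pic[:,:,::-1])
for h in range(-30,120,10):
    for z in(.1,.0):
        q=inverse_kinematics(PAN+[0,0,GZ+z],ori(h,30,-1))
        if q is not None: print(h,z,np.round(q,2),round(np.abs(np.array(q)-s["joint_pos"]).max(),2))
E
```

```text
False [ 5.98110782e-01 -7.98341727e-05  2.85181462e-02]
0.00023371340581595016 0.0 6.7333
-1.6649678279130242e-05 [-0.2910749   0.68398133 -0.13717484] [-0.00762085  0.62971303 -0.05717497  1.35104714 -0.0304472   1.68287776
 -1.69427219]
-30 0.1 [-0.38  0.69 -0.99  1.88  1.48  1.72  2.3 ] 3.99
-30 0.0 [-0.5   0.78 -0.81  1.93  1.51  1.62  2.13] 3.82
-20 0.1 [-0.46  0.54 -0.81  2.    1.49  1.44  2.35] 4.04
-20 0.0 [-0.89  0.59 -0.24  2.07  1.48  1.17  2.14] 3.83
-10 0.1 [-1.02  0.35 -0.05  2.13  1.48  0.98  2.36] 4.05
-10 0.0 [-1.74  0.75  0.92  2.22  1.53  0.4   1.99] 3.69
0 0.1 [-1.87  0.5   1.11  2.26  1.7   0.36  2.16] 3.85
0 0.0 [-1.81  0.83  1.09  2.31  2.44  0.29  1.18] 2.88
10 0.1 [-1.83  0.44  1.12  2.33  2.32  0.34  1.72] 3.41
10 0.0 [-1.64  0.67  0.91  2.38  2.65  0.51  1.21] 2.9
20 0.1 [-1.77  0.39  1.14  2.38  2.96  0.39  1.28] 2.99
20 0.0 [-1.41  0.56  0.72  2.42  2.88  0.67  1.25] 2.95
30 0.1 [-1.36  0.24  0.74  2.39  3.1   0.46  1.41] 3.13
30 0.0 [-1.    0.46  0.33  2.43  3.03  0.76  1.44] 3.13
40 0.1 [-0.38  0.21 -0.24  2.34  3.26  0.45  1.55] 3.29
40 0.0 [-0.55  0.44 -0.05  2.41  3.26  0.75  1.56] 3.29
50 0.1 [ 0.37  0.38 -0.98  2.28  3.4   0.35  1.74] 3.44
50 0.0 [ 0.05  0.53 -0.62  2.35  3.4   0.62  1.8 ] 3.5
60 0.1 [ 0.58  0.54 -1.18  2.21  3.83  0.21  1.58] 3.86
60 0.0 [ 0.42  0.72 -1.    2.27  3.49  0.4   2.06] 3.75
70 0.0 [ 0.49  0.78 -1.02  2.19  4.15  0.27  1.58] 4.18
80 0.1 [ 0.61  0.67 -1.15  2.04 -0.93  0.38  0.37] 2.06
90 0.1 [ 0.44  0.59 -0.87  1.94 -0.96  0.69  0.47] 2.17
90 0.0 [ 0.5   0.85 -0.99  1.99 -0.82  0.47  0.52] 2.22
100 0.1 [ 0.38  0.64 -0.81  1.84 -0.82  0.87  0.44] 2.14
100 0.0 [ 0.42  0.85 -0.89  1.88 -0.7   0.69  0.49] 2.19
110 0.1 [ 0.34  0.71 -0.81  1.72 -0.67  1.02  0.41] 2.1
110 0.0 [ 0.36  0.88 -0.86  1.76 -0.56  0.87  0.46] 2.15
```

View pics/side1.png

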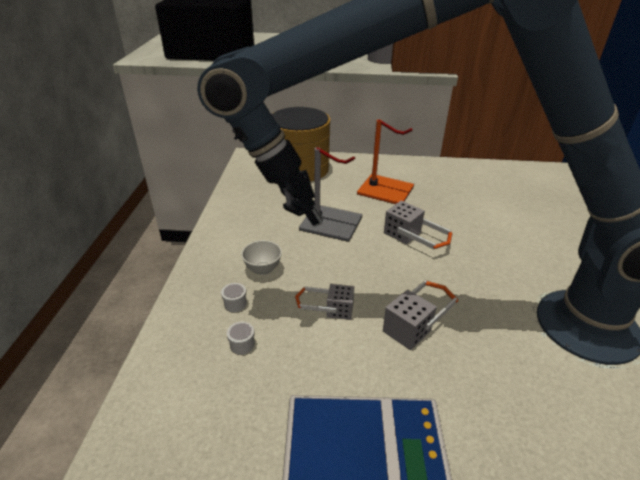

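The gripper closed on nothing, and the basket still lies at (340,300) in the side view, apparently unmoved. I'll check the opening and the finger direction.

```bash
python3 - <<'E'
from h import *
command_gripper(.085); s=sense(); print(s["finger_gap"],np.round(s["tcp_rot"],3).tolist(),s["position"])
G=ORG+GZ*D
move_l(G+[0,0,.03],feed=.25)
pic,d=camera("side"); a=cv2.resize(pic[230:340,250:396],(800,600),interpolation=cv2.INTER_CUBIC); 
cv2.imwrite("pics/s2.png",a[:,:,::-1])
E
```

```text
0.08501780604204948 [[0.864, -0.065, -0.499], [-0.057, -0.998, 0.033], [-0.5, 0.0, -0.866]] [ 5.97655699e-01 -1.23114553e-04  2.28020101e-01]
```

View pics/s2.png

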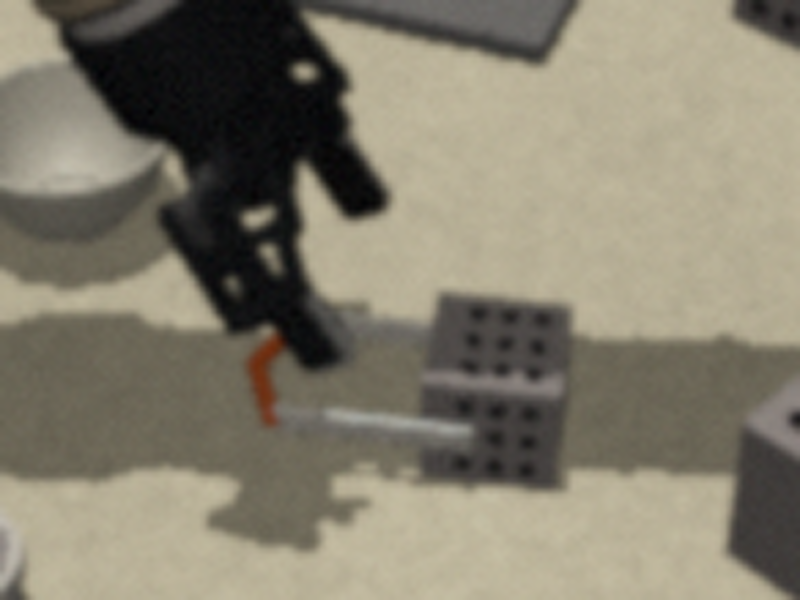

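The fingers straddle the handle correctly but look too high. I'll measure the real fingertip height from the depth image.

```bash
python3 - <<'E'
from h import *
p,P,H=cloud("side"); s=sense(); print(s["position"],s["finger_gap"])
m=box((H[...,2]<70)&(P[...,2]>.03)&(P[...,2]<.2),280,325,240,300)
R=np.array(s["tcp_rot"]); q=(P[m]-s["position"])@R
print(m.sum()); print("tool-frame z max quantiles",np.quantile(q[:,2],[.5,.9,.97,1]).round(4)); 
for a in q[np.argsort(-q[:,2])[:12]]: print(a.round(3))
o=box((H[...,0]<20)&(H[...,1]>120)&(P[...,2]<.08),285,325,280,315); print("bail",o.sum(),P[o].mean(0).round(3))
g=box((H[...,2]>110)&(H[...,1]<40)&(P[...,2]>.012),298,328,299,312); print("strap",g.sum(),P[g].mean(0).round(3),np.quantile(P[g][:,2],[.1,.9]).round(3),np.quantile(P[g][:,1],[.1,.9]).round(3))
b=box((P[...,2]>.047)&(P[...,2]<.06)&(P[...,0]<.59),325,358,280,322);print("body",cv2.minAreaRect(P[b][:,:2].astype(np.float32)),np.median(P[b][:,2]))
E
```

```text
[5.99125506e-01 5.65811259e-06 5.89895378e-02] 0.08475399344665155
1294
tool-frame z max quantiles [-0.0967 -0.0444 -0.0294 -0.0205]
[-0.001  0.043 -0.02 ]
[ 0.006  0.042 -0.021]
[ 0.001  0.043 -0.021]
[-0.005 -0.047 -0.021]
[ 0.001 -0.051 -0.022]
[-0.007  0.042 -0.022]
[-0.004 -0.051 -0.023]
[ 0.008  0.045 -0.023]
[ 0.003 -0.052 -0.023]
[-0.003  0.043 -0.023]
[-0.006  0.042 -0.024]
[ 0.005  0.042 -0.024]
bail 57 [0.645 0.005 0.026]
strap 84 [0.604 0.039 0.038] [0.026 0.032] [0.029 0.033]
body ((0.5485139489173889, 0.005123984068632126), (0.05676468089222908, 0.05617262050509453), 86.85496520996094) 0.052356558015052235
```

```bash
python3 - <<'E'
from h import *
def tip(n):
    p,P,H=cloud(n); s=sense(); R=np.array(s["tcp_rot"]); T=np.array(s["position"])
    q=(P-T)@R; m=(np.abs(q[...,0])<.02)&(np.abs(q[...,1])<.06)&(q[...,2]>-.12)&(q[...,2]<.04)&(P[...,2]>.036)
    if n=="side": 
        for u,v in((308,294),(306,290),(310,292),(316,266)): print((u,v),p[v,u],P[v,u].round(3),q[v,u].round(3))
    c=camera_params(n)
    for a in([0,.0425,.012],[0,-.0425,.012],[0,.0425,-.02],[0,-.0425,-.02]):
        x=np.array(c["rotation"]).T@(T+R@a-c["position"]); k=np.array(c["K"])@x; print(n,a,(k[:2]/k[2]).round(1))
    zz=q[...,2][m]; print(n,m.sum(),np.histogram(zz,bins=np.arange(-.06,.045,.005)))
tip("side"); tip("top")
E
```

```text
(308, 294) [ 8 11 12] [0.616 0.055 0.091] [-0.004 -0.056 -0.034]
(306, 290) [15 16 18] [0.62  0.054 0.101] [-0.005 -0.056 -0.045]
(310, 292) [48 47 47] [0.612 0.051 0.092] [-0.008 -0.051 -0.034]
(316, 266) [ 8 11  9] [ 0.608 -0.045  0.082] [-0.001  0.044 -0.026]
side [0, 0.0425, 0.012] [323.5 278.4]
side [0, -0.0425, 0.012] [318.  304.6]
side [0, 0.0425, -0.02] [316.7 268.5]
side [0, -0.0425, -0.02] [310.7 294.5]
side 853 (array([32, 36, 45, 37, 43, 39, 38, 22,  6,  0,  0,  0,  0,  0,  0, 31,  9,
        5,  5,  0]), array([-6.00000000e-02, -5.50000000e-02, -5.00000000e-02, -4.50000000e-02,
       -4.00000000e-02, -3.50000000e-02, -3.00000000e-02, -2.50000000e-02,
       -2.00000000e-02, -1.50000000e-02, -1.00000000e-02, -5.00000000e-03,
       -2.77555756e-17,  5.00000000e-03,  1.00000000e-02,  1.50000000e-02,
        2.00000000e-02,  2.50000000e-02,  3.00000000e-02,  3.50000000e-02,
        4.00000000e-02]))
top [0, 0.0425, 0.012] [302.4 257.7]
top [0, -0.0425, 0.012] [274.1 255.1]
top [0, 0.0425, -0.02] [302.7 251.4]
top [0, -0.0425, -0.02] [274.  248.7]
top 75 (array([1, 4, 1, 2, 3, 2, 0, 0, 0, 0, 0, 0, 0, 0, 0, 0, 0, 0, 0, 0]), array([-6.00000000e-02, -5.50000000e-02, -5.00000000e-02, -4.50000000e-02,
       -4.00000000e-02, -3.50000000e-02, -3.00000000e-02, -2.50000000e-02,
       -2.00000000e-02, -1.50000000e-02, -1.00000000e-02, -5.00000000e-03,
       -2.77555756e-17,  5.00000000e-03,  1.00000000e-02,  1.50000000e-02,
        2.00000000e-02,  2.50000000e-02,  3.00000000e-02,  3.50000000e-02,
        4.00000000e-02]))
```

The fingertips sit about 20 mm behind the reported TCP along the tool axis, where the description puts them 12 mm ahead when open. That is a tool offset of about 32 mm, so I'll compensate and grasp again.

```bash
cat >> h.py <<'E'
OFF=.030
def tcp(g,R): return np.array(g)+OFF*R[:,2]
E
python3 - <<'E'
from h import *
R=ori(-3.74,120,-1); G=tcp(ORG+GZ*D+[0,0,.001],R)
move_l(G+[0,0,.06],R,feed=.15)
print(move_l(G,feed=.05,until_force=8), sense()["position"]-G)
command_gripper(0,80); s=sense(); print(s["finger_gap"],s["gripper_force"],s["time_s"])
if s["finger_gap"]>.04:
    move_l(G+[0,0,.2],feed=.1); s=sense(); print(s["finger_gap"],s["wrist_force"])
    for h in(70,80,90,100,110):
      for z in(.1,.0):
        R2=ori(h,30,-1); q=inverse_kinematics(tcp(PAN+[0,0,GZ+z],R2),R2)
        if q is not None: print(h,z,np.round(q,2),round(np.abs(np.array(q)-s["joint_pos"]).max(),2))
pic,d=camera("side"); cv2.imwrite("pics/s3.png",cv2.resize(pic[100:400,150:550],(800,600))[:,:,::-1])
E
```

```text
False [2.68604087e-04 3.85655300e-05 3.64882104e-04]
0.060651025894671584 86.90712690353394 12.4167
0.06048936231612182 [-0.08338847  0.88057333 -2.52952442]
70 0.0 [ 0.44  0.83 -1.02  2.16  3.95  0.25  1.78] 3.98
80 0.1 [ 0.55  0.72 -1.15  2.03 -0.93  0.31  0.38] 2.07
90 0.1 [ 0.42  0.65 -0.93  1.94 -0.94  0.6   0.46] 2.15
90 0.0 [ 0.46  0.91 -1.02  1.98 -0.8   0.39  0.51] 2.21
100 0.1 [ 0.36  0.68 -0.85  1.84 -0.8   0.79  0.43] 2.13
100 0.0 [ 0.39  0.89 -0.92  1.88 -0.68  0.62  0.48] 2.17
110 0.1 [ 0.32  0.74 -0.84  1.74 -0.66  0.95  0.4 ] 2.09
110 0.0 [ 0.35  0.92 -0.89  1.77 -0.54  0.8   0.44] 2.13
```

View pics/s3.png

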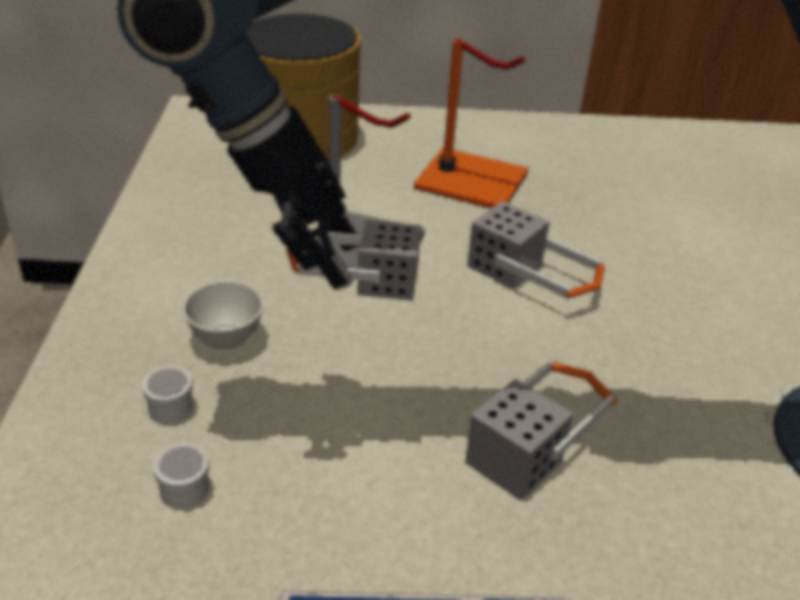

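The basket is held level at crop pixel (390,255), about 0.25 kg. I'll move over the pan and check that it is upright before lowering.

```bash
python3 - <<'E'
from h import *
R=ori(100,30,-1); W=tcp(PAN+[0,0,GZ],R)
s=sense(); move_l(np.array(s["position"])+[0,0,.05],feed=.2)
movep(W+[0,0,.1],R); move_l(W+[0,0,.02],feed=.15)
s=sense(); print(s["finger_gap"],s["time_s"],s["position"]-W)
for n in("side","top"):
    p,P,H=cloud(n); q=P-PAN
    near=(np.abs(q[...,0])<.07)&(np.abs(q[...,1])<.07)
    o=near&(H[...,0]<20)&(H[...,1]>110)&(q[...,2]>.09); 
    if o.sum(): print(n,"bail",o.sum(),q[o].mean(0).round(3),q[o].max(0).round(3),q[o].min(0).round(3))
    g=near&(H[...,1]<50)&(H[...,2]>90)&(q[...,2]>.015)&(q[...,2]<.085)
    if g.sum(): print(n,"body",g.sum(),np.quantile(q[g],[.02,.5,.98],axis=0).round(3).tolist())
    if n=="side": vv,uu=np.nonzero(near&(q[...,2]>.015)); print(uu.min(),uu.max(),vv.min(),vv.max()); cv2.imwrite("pics/s4.png",cv2.resize(p[260:480,190:483],(800,600))[:,:,::-1])
E
```

```text
0.0603604399067479 17.5667 [0.00034443 0.00044294 0.02074831]
side bail 282 [-0.001  0.004  0.142] [0.031 0.012 0.151] [-0.036 -0.032  0.099]
side body 595 [[-0.03, -0.026, 0.02], [-0.002, -0.01, 0.07], [0.025, 0.032, 0.076]]
295 380 339 451
top bail 70 [0.    0.001 0.146] [0.032 0.009 0.154] [-0.03  -0.006  0.137]
top body 175 [[-0.023, -0.024, 0.018], [0.004, 0.01, 0.025], [0.028, 0.03, 0.081]]
```

View pics/s4.png

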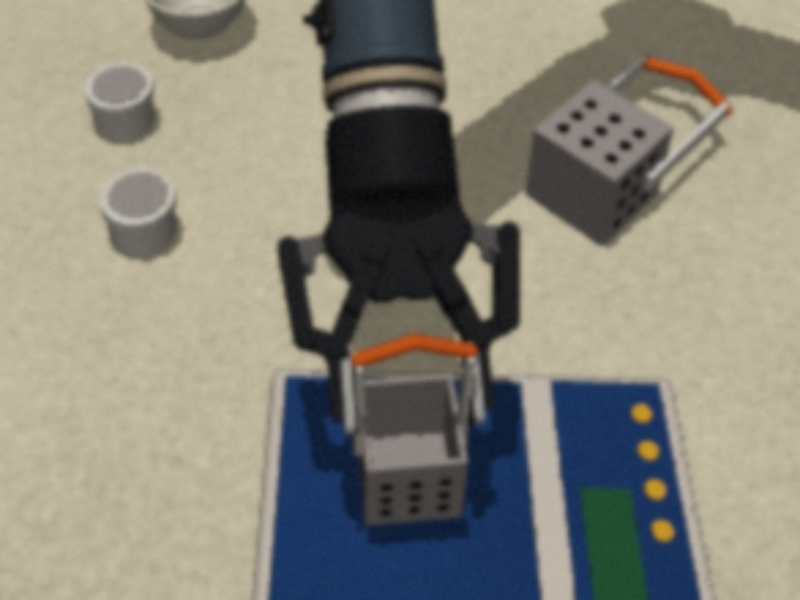

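The basket is upright over the pan centre, its orange bar at crop pixel (415,345). I'll lower it, release, back off and wait.

```bash
python3 - <<'E'
from h import *
R=ori(100,30,-1); W=tcp(PAN+[0,0,GZ],R)
print(move_l(W-[0,0,.004],feed=.03,until_force=4), sense()["position"]-W)
command_gripper(.085); sleep(.2)
back=np.array(sense()["position"])-.14*R[:,2]
move_l(back,feed=.15); sleep(1.0)
s=sense(); print(s["time_s"],s["finger_gap"])
for n in("side","top"):
    p,P,H=cloud(n); q=P-PAN
    near=(np.abs(q[...,0])<.07)&(np.abs(q[...,1])<.07)
    o=near&(H[...,0]<20)&(H[...,1]>110)&(q[...,2]>.09); a=q[o]; hi=a[a[:,2]>a[:,2].max()-.006]
    e,v=np.linalg.eigh(np.cov(a[:,:2].T)); d=v[:,1]; t=a[:,:2]@d; mid=(t.max()+t.min())/2
    print(n,"bail",o.sum(),a.mean(0).round(3),a.max(0).round(3),a.min(0).round(3),"dir",np.degrees(np.arctan2(d[1],d[0])).round(1),"mid",(a[:,:2].mean(0)+d*(mid-t.mean())).round(4))
    if n=="side": cv2.imwrite("pics/s5.png",cv2.resize(p[260:480,190:483],(600,450))[:,:,::-1])
for f in(1,-1):
    for nm,g,h in(("pan",PAN+[0,0,.1],100),("panhi",PAN+[0,0,.3],100),("tip",SEAT-.12*SX+[0,0,.035-.028],-16.56),("seat",SEAT+[0,0,.009-.028],-16.56),("seatup",SEAT+[0,0,.12],-16.56)):
        for k in(0,180):
            R=ori(h+k,90,f); q=inverse_kinematics(tcp(g,R),R); 
            if f==1: print(nm,k,None if q is None else np.round(q,2))
E
```

```text
True [ 1.26446588e-05 -1.76265024e-04  1.09818620e-03]
20.95 0.08509472446725043
side bail 252 [-0.002  0.003  0.123] [0.031 0.011 0.132] [-0.034 -0.009  0.1  ] dir -169.9 mid [-0.002   0.0031]
top bail 66 [-0.002 -0.001  0.126] [0.029 0.007 0.139] [-0.032 -0.007  0.115] dir -170.2 mid [-0.0014 -0.0007]
pan 0 [ 0.1   0.82 -1.18  1.67  0.81  1.22  2.04]
pan 180 [-0.45  0.52 -0.27  1.7   0.16  0.95 -0.6 ]
panhi 0 [ 0.09  0.59 -1.18  1.43  0.54  1.47  2.24]
panhi 180 [-0.14  0.43 -0.72  1.44  0.28  1.37 -0.7 ]
tip 0 [ 0.97  0.35 -0.59  1.87  0.23  0.98  1.56]
tip 180 [ 0.93  0.34 -0.53  1.88  0.21  0.98 -1.56]
seat 0 [ 0.86  0.57 -0.58  1.62  0.35  1.06  1.46]
seat 180 [ 0.51  0.5  -0.07  1.65  0.04  1.   -1.43]
seatup 0 [ 0.88  0.46 -0.61  1.46  0.27  1.31  1.52]
seatup 180 [ 0.73  0.42 -0.39  1.47  0.16  1.28 -1.53]
```

View pics/s5.png

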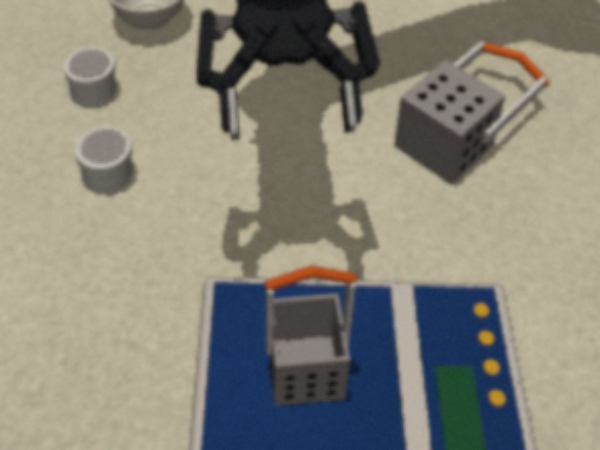

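The basket stands alone on the pan at crop pixel (310,350), upright, still, and within 3 mm of centre. Next I'll take the handle tool-down, astride the straps, and carry it to the hook.

```bash
cat >> h.py <<'E'
RS=ori(-16.56+180,90,1)
def hang(x,z): return tcp(SEAT+x*SX+[0,0,z-.033],RS)   # bar centre at stand x, height z above seat line
E
python3 - <<'E'
from h import *
s=sense(); move_l(np.array(s["position"])+[0,0,.15],feed=.25)
R=ori(280,90,1); W=tcp(PAN+[-.0015,.001,.095],R)
movep(W+[0,0,.2],R); move_l(W+[0,0,.06],feed=.2)
print(move_l(W,feed=.06,until_force=6),sense()["position"]-W)
command_gripper(0,60); s=sense(); print(s["finger_gap"],s["gripper_force"],s["time_s"])
if s["finger_gap"]>.05:
    move_l(W+[0,0,.22],feed=.15); s=sense(); print(s["finger_gap"],s["wrist_force"])
    movep(hang(-.12,.15),RS); move_l(hang(-.12,.04),feed=.15); sleep(.2)
    s=sense(); print(s["time_s"],s["finger_gap"],s["position"]-hang(-.12,.04))
    for n in("side","top"):
        p,P,H=cloud(n); h,sa,v=cv2.split(H); Q=P-SEAT; S=np.array([SX,[-SX[1],SX[0],0],[0,0,1]]); q=Q@S.T
        near=(np.abs(q[...,1])<.06)&(q[...,0]>-.18)&(q[...,0]<.1)&(q[...,2]>-.02)&(q[...,2]<.09)
        red=near&((h<8)|(h>172))&(sa>130)&(q[...,0]>-.05); o=near&(h<20)&(sa>110)&(q[...,0]<-.08)
        for nm,m in(("hook",red),("bail",o)):
            if m.sum(): print(n,nm,m.sum(),q[m].mean(0).round(3),q[m].min(0).round(3),q[m].max(0).round(3))
        if n=="side": cv2.imwrite("pics/s6.png",cv2.resize(p[80:300,250:543],(600,450))[:,:,::-1])
E
```

```text
False [0.0002813  0.00027473 0.00049971]
0.061862410092690584 64.62076603900641 25.125
0.06217094124993236 [-0.495632    0.99611885 -3.50599989]
30.1417 0.06122538659668913 [ 0.00057432 -0.00030716  0.00102037]
side hook 108 [0.018 0.003 0.009] [-0.033 -0.004 -0.004] [0.067 0.009 0.024]
side bail 6 [-0.11   0.02   0.067] [-0.134 -0.059  0.036] [-0.102  0.058  0.086]
top hook 119 [0.018 0.    0.014] [-0.034 -0.005  0.001] [0.068 0.005 0.03 ]
```

View pics/s6.png

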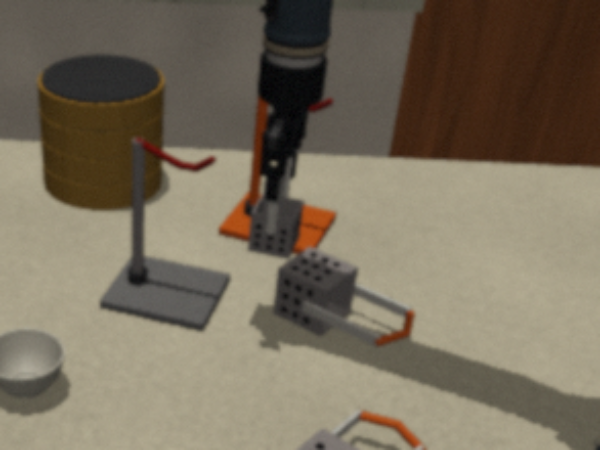

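The basket hangs upright from the gripper at crop pixel (277,225), and the hook tip at (212,160) lines up with it. I'll thread it on, lower it and release.

```bash
python3 - <<'E'
from h import *
print(move_l(hang(0,.04),feed=.08,until_force=8))
print(move_l(hang(0,.004),feed=.03,until_force=2.5)); s=sense(); print(s["position"]-hang(0,.009),s["wrist_force"],s["time_s"])
pic,d=camera("side"); cv2.imwrite("pics/s7.png",cv2.resize(pic[80:300,250:543],(600,450))[:,:,::-1])
E
```

```text
False
True
[-0.00016942  0.00017648  0.00139746] [ 0.85352585 -0.0449906   4.47736972] 32.8
```

View pics/s7.png

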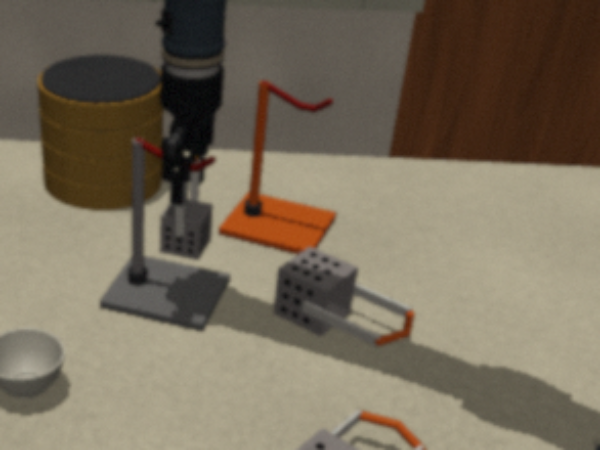

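The hook passes through the handle at crop pixel (200,162), and contact came at the expected height, with +4.5 N on the tool. I'll open, rise straight up, let it settle and check.

```bash
python3 - <<'E'
from h import *
command_gripper(.085); sleep(.3); p0=np.array(sense()["position"])
print(move_l(p0+[0,0,.06],feed=.05,until_force=5)); move_l(p0+[0,0,.2],feed=.15); sleep(3)
S=np.array([SX,[-SX[1],SX[0],0],[0,0,1]])
for k in range(3):
    p,P,H=cloud("side"); h,sa,v=cv2.split(H); q=(P-SEAT)@S.T
    near=(np.abs(q[...,1])<.06)&(np.abs(q[...,0])<.06)
    o=near&(h>=6)&(h<20)&(sa>110)&(q[...,2]>-.02)&(q[...,2]<.05); b=near&(sa<50)&(q[...,2]<-.06)&(q[...,2]>-.14)
    print(o.sum(),q[o].mean(0).round(3),q[o].max(0).round(3),"body",b.sum(),q[b].mean(0).round(4)); sleep(.4)
print(sense()["time_s"])
cv2.imwrite("pics/s8.png",cv2.resize(p[80:300,250:543],(600,450))[:,:,::-1])
E
```

```text
False
65 [0.002 0.008 0.004] [0.059 0.035 0.022] body 644 [-0.0027  0.0084 -0.0879]
69 [0.005 0.008 0.006] [0.059 0.034 0.022] body 642 [-0.0027  0.0084 -0.0878]
67 [0.004 0.008 0.005] [0.058 0.035 0.023] body 642 [-0.0026  0.0085 -0.0878]
40.3
```

View pics/s8.png

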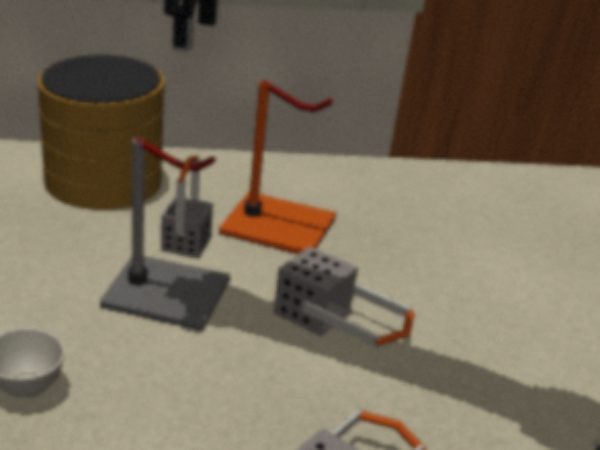

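The basket hangs upright and still on the red hook at crop pixel (188,165), clear of the gripper. I'm handing the job in.

```bash
python3 -c "
from rig import *
print(finish_job())"
```

```text
the job is handed in; nothing more can be done
None
```

The smallest basket stood released and upright on the pan for over a second, and now hangs still by its handle on the grey stand's red hook; handed in at about 40 s, verdict not returned, and the arm never came near the tins or bowl, though I did not re-measure them.

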